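# Free a jammed coin slide into its catch cup

## Task

The oversized brass slug has jammed the coin slide. Stand the catch cup on the counter, low end first, under the open end of the slide, then nudge the slug back up the slide and past the blue divider so that it slips down into the red reject pocket, and let the three grey washers run down into the cup. Keep the slug and washers sliding on the slide rather than lifting them off, and leave everything else on the counter where it is.

Things in the scene. Friction and masses are not known exactly. Their poses are not given: they have to be found in the camera images.
- rig: The test rig, fixed to the counter: grey base plate and four legs under the tilted steel slide. Origin: on the counter, straight below the deck's origin. z up; +y toward the high end of the slide, -y toward its open low end; -x toward the reject pocket. Place and yaw vary.
- deck: The slide's polished deck, fixed on the rig, tilted 0.28 rad. Origin on the steel, 85 mm above the counter. +y up the slope, x across (level), z out of the steel. In this frame, mm: lower lane x -25 to 25, y -85 (open low end) to 0; straight right wall with its face at x = 25, y -85 to 184; walls stand 14 high. Pieces slide down by themselves (friction about 0.08).
- nose (a point): Top of the rounded upper end (radius 4 mm, at x -29, y 0 in the deck frame) of the blue divider between lower lane and pocket; the divider spans x -33 to -25, y -85 to 0. From the nose up to y = 86 no wall parts lane and pocket. Above that is the washers' feed lane, x -19 to 25, y 86 to 184.
- spout (a point): Point on the steel at the middle of the slide's open low end (y -85 in the deck frame), about 61 mm above the counter; the clear height below it is 57 mm and nothing stands under the slide for the first 65 mm uphill. Washers leave it at 0.7 to 1 m/s and their centres fly some 50 to 90 mm (level distance) beyond it, unless the cup's tall back stops them, before they land in the cup.
- pocket (a point): Where the slug's centre comes to rest on the steel of the red reject pocket (x -67, y -32 in the deck frame). The pocket spans x -101 to -33, is closed below at y = -62 and open uphill; from y = 4 to 86 its open top joins the lane.
- slug: The jamming piece: brass disc, diameter 60, 10 thick, 0.2 kg, flat on the slide; origin at the centre of its underside. Too wide for the lower lane, it rests on the divider's nose and the right wall, at about x -5, y 24 (deck frame, mm). A fingertip put in the lane below it, next to the right wall, and pushed straight uphill some 40 to 50 mm wedges it over the nose and it slides into the pocket.
- washer0: One of three alike dull grey pewter test washers, diameter 38 mm, 8 mm thick, 55 g, queued flat on the slide uphill of the slug. Origin at the centre of its underside.
- washer1: One of three alike dull grey pewter test washers, diameter 38 mm, 8 mm thick, 55 g, queued flat on the slide uphill of the slug. Origin at the centre of its underside.
- washer2: One of three alike dull grey pewter test washers, diameter 38 mm, 8 mm thick, 55 g, queued flat on the slide uphill of the slug. Origin at the centre of its underside.
- cup: Oblong open steel catch cup, loose on the counter, 0.25 kg. Origin: centre of its underside, z up. Outside 78 mm (x) by 125 mm (y), 4 mm walls, 40 mm high; its back end (at -y) is 86 mm high and bears the black grip. In use its y axis lies along the slide's, the low front end (+y) reaching 20 to 30 mm in under the slide's open end, the tall back end away from the slide.
- cup_grip (a point): Top middle of the cup's grip, 85 mm above the cup's underside, 67.5 mm behind its centre (cup's -y). Back wall and black block together are 18 mm thick in the cup's y and 44 mm wide in x; to be pinched from above across the 18 mm. Its outer side is clear down to 20 mm above the counter, its inner side to the cup's floor.
- shell: Bystander: chipped yellow validator shell, 60 x 85 x 70 mm, near the slide's low end on the +x side of the rig. Origin at the centre of its underside.
- gate: Bystander: brass separator gate, a flat plate 40 x 56 mm, 18 mm high, near the slide's low end on the -x side of the rig. Origin at the centre of its underside.
- screwdriver: Bystander: screwdriver with tortoiseshell handle, 170 mm, lying beside the slide on the +x side.
- oiler: Bystander: white oil bottle, diameter 42 mm, 130 mm high. Origin at the centre of its underside.
- tube: Bystander: orange coin tube standing up, diameter 36 mm, 100 mm high. Origin at the centre of its underside.
There are look-alikes about, which are no part of the job. What is shaped like the washer0 but green is not meant.

How it is judged:
By the outcome, as a careful person would: the job done as asked, in the order asked, and still so for the second after the job is handed in, with the robot touching nothing.
It also fails if it takes over 45 s, if anything falls off the work surface, if the arm or the gripper's body presses on something with over 40 N, if the wrist force passes 120 N, or if a joint passes its speed limit or range.

## Robot

A 6-joint arm with a two-finger parallel gripper is mounted at the origin on the work surface. World frame = base frame: x ahead of the robot, y to its left, z up, the work surface at z = 0. Lengths are in mm, angles in degrees, forces in N, time in s.
With the tool pointing down it reaches from about 325 to 925 mm from the base axis. Payload 3.1 kg.
Tool frame: the origin (TCP) lies at the very end of the fingers, on their centre line; the grasp point (between the pads) lies grasp_offset behind it (grasp_offset is the distance from the TCP to the grasp point, in mm); z points along the fingers, x is the direction in which the jaws open and shut, and the axes are right-handed (so a half turn about z gives the same grasp; the last joint's range is limited). The gripper opens to 85 mm and grips with 20 to 120 N. Pads are 22 mm wide; open, the fingers measure 114 mm over their backs; the gripper's body (76 mm by 85 mm) begins 54 mm behind the grasp point. The pads swing forward as they close: fully open they stand 13 mm farther back than shut.
Start: joints at [69.603, 12.427, 92.441, -0, 75.132, -6.429], TCP at [150.85, 606.534, 231.3] pointing down, gripper open.
Joint ranges: [-157.48, 157.48], [-44.54, 120.13], [17.64, 146.25], [-64.5, 244.5], [7.68, 150.69], [-147.95, 147.95]. Speed limits (degrees/s): [159.86, 159.86, 180, 180, 180, 180].

## Interface

Orientations are given as [roll, pitch, yaw] about the fixed x, y, z axes, in that order (R = Rz(yaw) Ry(pitch) Rx(roll)).
In Python, from station import * gives the robot as it stands. Calls block until the motion is done:
- goto(position, orientation): joint-space move of the TCP to a pose.
- move_l(position, attitude=None, speed=150): straight line of the TCP; attitude=None keeps the orientation; speed is the mean speed in mm/s.
- move_j(angles): joint-space move.
- grip(opening, squeeze=None): finger opening in mm; squeeze is the grip in N (None keeps the last); returns when the fingers have stopped.
- wait(seconds).
- solve_ik(position, orientation): joint angles nearest the present ones, or None.
- get_obs(): the state.
- get_image(name): name is "side" or "top" or "wrist"; returns the picture (384x512x3 uint8, red, green, blue); there is no depth.
- get_calibration(name): a dict with "fx", "fy", "cx", "cy" (pixels), "R" (3x3) and "t" (3): a world point X has camera coordinates R X + t; the wrist camera has in their place "mount" (4x4, takes a point from camera to tool coordinates, whose origin is the TCP and whose axes are the tool frame's). Camera axes: x right, y down, z forward; pixel columns grow to the right and rows downward; lengths in mm; the calibration is good to about 2 mm. A picture is of the moment at which its call begins: read the wrist's pose just before it. get_calibration takes no time and is no camera call.
A pose or a line that the arm cannot do raises Unreachable and nothing moves.
- sign_off(): hands the job in, once; it reports no verdict.
Trained networks look in the newest picture that a camera, given by its name, has taken for a name from the list of things; names that differ only in an ending like _2 or _b are one class to them, and where a whole thing is asked for, a point or a joint stands for the part that bears it (a point fixed in the world has none). Each returns a list of dicts, best first, with "score" (0 to 1); they miss things now and then, are a little off and sometimes report something else, mostly with a low value. They report only what shows in the picture. A call takes as long as a camera call. They do not tell look-alikes from the thing itself.
- spot_in(name, camera): "extent" ([centre column, centre row, width, height] in pixels, round what is visible of it).
- regions_of(name, camera): "region" (384x512 bool, what is visible of it) and "extent" ([centre column, centre row, width, height] in pixels, round what is visible of it).
The state is a dict: "t": time; "joint_pos": joint angles; "qvel": joint speeds; "effort": joint torques, N m; "tcp_pos": TCP position; "ee_rot": TCP orientation; "wrist_force": force on the tool from outside, world axes, zero at the start; "moment": the same for the moment, N m; "grip_width": finger opening in mm.
Only numpy, scipy, OpenCV 4.12 (cv2) and the standard library are available. Lean on these libraries where they do the work, as an engineer would, in place of code of your own. Each camera call takes 0.05 s, during which the arm holds its last target.

## Working session

There is one attempt and no reset: what is moved stays moved. The work goes in short steps, each a Python script; the robot and the scene stay as the last script left them, time stands still between calls to the robot, and variables do not carry over. Pictures are saved under pics/ and viewed, and the job is handed in when it is done.

```bash
ls; mkdir -p pics; python3 - <<'E'
from station import *
import cv2,numpy as np
for n in ["side","top","wrist"]:
    im=get_image(n); cv2.imwrite(f"pics/{n}0.png",im[:,:,::-1])
    print(n,get_calibration(n))
o=get_obs();print(o)
E
```

```text
pics
side {'fx': 461.3672437738577, 'fy': 461.3672437738577, 'cx': 255.7194850336294, 'cy': 187.73705841912704, 'R': array([[ 0.97038572, -0.24088368, -0.01807217],
       [-0.14305838, -0.51279338, -0.84650886],
       [ 0.19464288,  0.82402549, -0.5320678 ]]), 't': array([-547.42838143,  161.05027936,  974.96562811])}
top {'fx': 414.2449330475312, 'fy': 414.2449330475312, 'cx': 261.47213303889794, 'cy': 193.21434395145317, 'R': array([[-3.53253307e-03, -9.99903237e-01,  1.34550469e-02],
       [-9.82425796e-01,  9.59145036e-04, -1.86651106e-01],
       [ 1.86620140e-01, -1.38779363e-02, -9.82334121e-01]]), 't': array([-31.83701257, 566.01369866, 887.18580019])}
wrist {'fx': 288.02990263618227, 'fy': 288.02990263618227, 'cx': 251.5271812801537, 'cy': 191.65762523479637, 'mount': array([[ 9.99998889e-01, -8.10068098e-04,  1.25126175e-03,
         1.14714183e+00],
       [ 3.62479371e-04,  9.46396429e-01,  3.23007226e-01,
        -8.45358265e+01],
       [-1.44584750e-03, -3.23006413e-01,  9.46395671e-01,
        -1.43363676e+02],
       [ 0.00000000e+00,  0.00000000e+00,  0.00000000e+00,
         1.00000000e+00]])}
{'t': 0.15, 'joint_pos': array([ 6.96049032e+01,  1.24661824e+01,  9.25099433e+01, -2.13626304e-03,
        7.51299369e+01, -6.42786466e+00]), 'qvel': array([-0.02609511, -0.07092863, -0.27038178, -0.01365978, -0.01837887,
       -0.03615135]), 'effort': array([-6.61561135e-04, -3.97451448e+01, -3.04415309e+01, -2.31902732e-04,
        5.87913150e-03,  4.80669499e-06]), 'tcp_pos': array([150.61546854, 605.93294707, 230.25167725]), 'ee_rot': array([-1.79990177e+02,  1.05626918e-01,  7.60333271e+01]), 'wrist_force': array([-0.09044134, -0.29993775,  0.39247522]), 'moment': array([-0.01951149, -0.03857257,  0.0166996 ]), 'grip_width': 85.5326568365923}
```

View pics/side0.png

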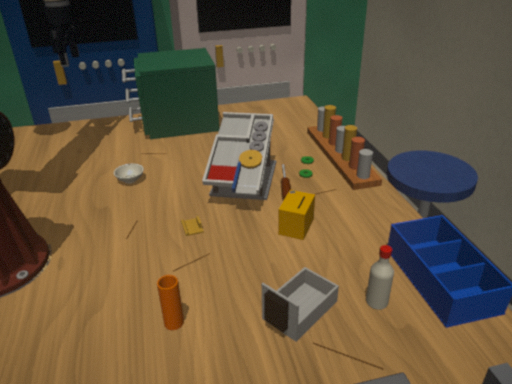

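View pics/top0.png

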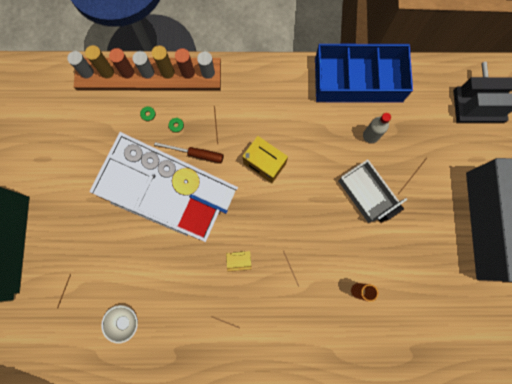

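View pics/wrist0.png

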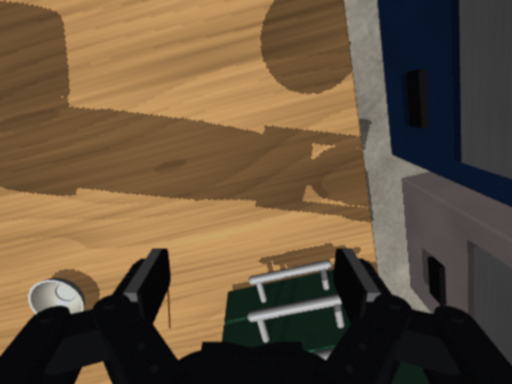

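```bash
python3 - <<'E'
import cv2
t=cv2.imread("pics/top0.png");s=cv2.imread("pics/side0.png")
def c(im,x,y,w,h,k,n): cv2.imwrite(n,cv2.resize(im[y:y+h,x:x+w],None,fx=k,fy=k,interpolation=cv2.INTER_CUBIC))
c(t,85,125,160,120,5,"pics/t_rig.png")
c(t,330,150,80,80,7,"pics/t_cup.png")
c(s,195,105,90,100,6,"pics/s_rig.png")
c(s,255,265,90,75,7,"pics/s_cup.png")
E
```

```text
(no output)
```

View pics/t_rig.png

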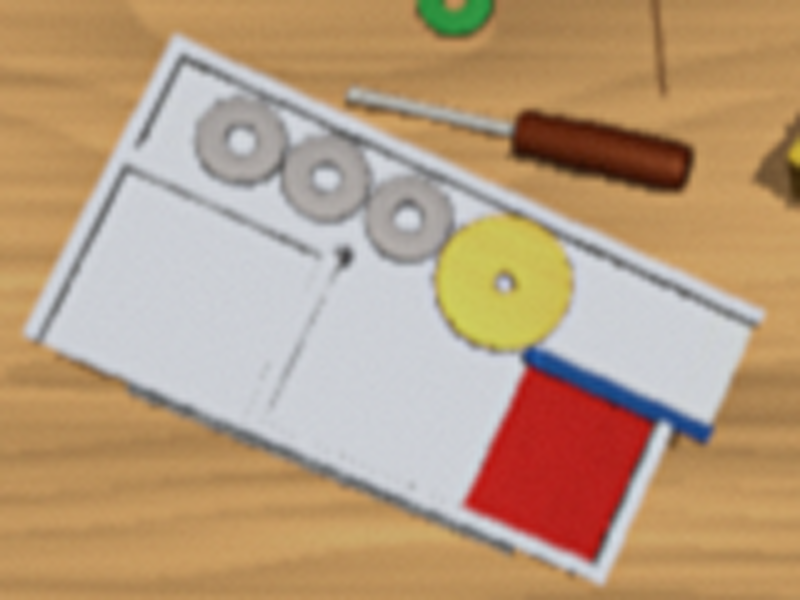

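View pics/t_cup.png

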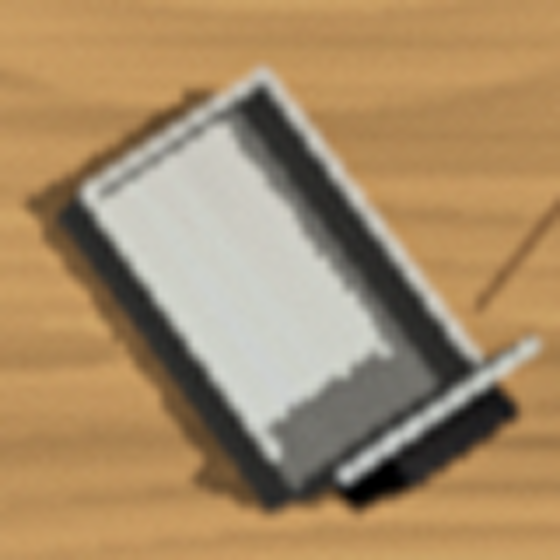

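View pics/s_rig.png

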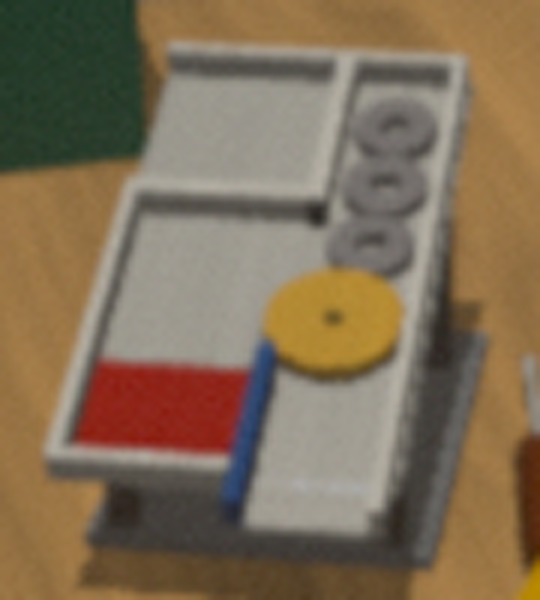

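View pics/s_cup.png

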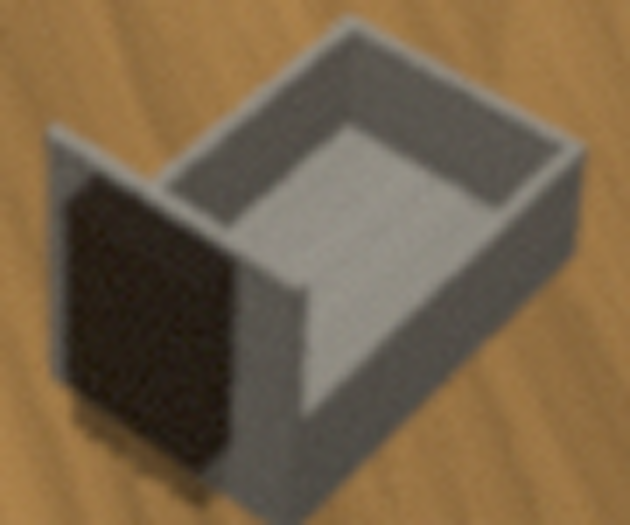

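```bash
cat > h.py <<'E'
import numpy as np, cv2
from scipy.optimize import least_squares
from scipy.spatial.transform import Rotation as Rn
T=0.28
def proj(cal,X):
    X=np.atleast_2d(X); c=X@np.array(cal["R"]).T+cal["t"]
    return np.c_[cal["fx"]*c[:,0]/c[:,2]+cal["cx"],cal["fy"]*c[:,1]/c[:,2]+cal["cy"]]
def Rz(a): return Rn.from_euler("z",a).as_matrix()
def deckpts(P,p):  # deck mm -> world, p=x,y,yaw(rad)
    P=np.atleast_2d(P).astype(float)
    r=P@Rn.from_euler("x",T).as_matrix().T+[0,0,85]
    return r@Rz(p[2]).T+[p[0],p[1],0]
def flat(P,p): return np.atleast_2d(P).astype(float)@Rz(p[2]).T+[p[0],p[1],0]
def wristcal(cal,pos,rpy):
    M=np.eye(4);M[:3,:3]=Rn.from_euler("xyz",rpy,degrees=True).as_matrix();M[:3,3]=pos
    W=np.linalg.inv(M@np.array(cal["mount"]))
    return dict(fx=cal["fx"],fy=cal["fy"],cx=cal["cx"],cy=cal["cy"],R=W[:3,:3],t=W[:3,3])
def fit(model,obs,x0):
    # obs: list of (cal, pts3, px)
    f=lambda p:np.concatenate([(proj(c,model(P,p))-u).ravel() for c,P,u in obs])
    r=least_squares(f,x0,loss="soft_l1"); return r.x,f(r.x).reshape(-1,2)
E
cat > f0.py <<'E'
from station import *
from h import *
ct,cs=get_calibration("top"),get_calibration("side")
def px(l,o,k): return np.array(l,float)/k+o-0.5+0.5/k
rt=[(-5,24,10),(-29,4,14),(-29,-85,14),(25,184,14)]
rtp=px([(505,283),(527,357),(706,433),(183,58)],(85,125),5)
rs=[(-5,24,10),(-29,4,14),(-29,-85,14),(-25,-85,0),(25,-85,0),(25,184,14)]
rsp=px([(333,317),(267,345),(232,500),(243,528),(375,530),(450,68)],(195,105),6)
best=min((fit(deckpts,[(ct,rt,rtp),(cs,rs,rsp)],[500,200,a]) for a in (0,1.5,3,4.5)),key=lambda z:(z[1]**2).sum())
print("rig",best[0][:2],np.degrees(best[0][2]));print(best[1].round(1).tolist())
c1=[(39,62.5,40),(-39,62.5,40),(39,-60.5,86),(-39,-60.5,86)]
tp=px([(265,70),(85,195),(540,340),(342,480)],(330,150),7)
c2=[(39,62.5,40),(-39,62.5,40),(-39,-62.5,86),(39,-62.5,86)]
sp=px([(582,148),(350,18),(52,127),(303,290)],(255,265),7)
b2=min((fit(flat,[(ct,c1,tp),(cs,c2,sp)],[500,-200,a]) for a in (0,1.5,3,4.5)),key=lambda z:(z[1]**2).sum())
print("cup",b2[0][:2],np.degrees(b2[0][2]));print(b2[1].round(1).tolist())
for n in ["cup","rig","slug","washer0","shell","gate","screwdriver","oiler","tube"]:
    for cam in ["top","side"]:
        print(n,cam,[(np.round(d["extent"]).astype(int).tolist(),round(d["score"],2)) for d in spot_in(n,cam)])
np.save("poses.npy",np.array([best[0],b2[0]]))
E
python3 f0.py
```

```text
rig [580.75200965 110.42547084] -382.29218283365543
[[0.1, -0.2], [-0.0, -1.2], [1.6, 0.1], [-0.6, -0.3], [-0.1, -0.1], [-0.1, -0.8], [-0.3, 0.4], [0.1, -0.2], [-0.8, 0.8], [-0.2, -0.7]]
cup [ 577.08477708 -285.9235638 ] -3655.995946793215
[[0.3, -0.8], [-0.7, -0.6], [0.2, -0.1], [0.3, -0.4], [0.6, -0.3], [-0.4, -0.5], [-1.0, 1.0], [-0.6, 0.1]]
cup top [([374, 192, 63, 66], 0.87)]
cup side [([298, 306, 81, 74], 0.8)]
rig top [([163, 186, 144, 105], 0.97), ([372, 190, 66, 60], 0.42)]
rig side [([239, 157, 78, 89], 0.98)]
slug top [([185, 183, 29, 25], 0.95)]
slug side [([249, 159, 22, 18], 0.56)]
washer0 top [([147, 114, 13, 16], 0.69), ([150, 163, 17, 22], 0.56), ([131, 155, 22, 20], 0.55), ([168, 171, 19, 19], 0.46), ([178, 127, 13, 14], 0.44), ([187, 181, 27, 25], 0.22)]
washer0 side [([260, 137, 9, 11], 0.66), ([307, 174, 13, 12], 0.54), ([256, 145, 14, 11], 0.53), ([309, 163, 14, 11], 0.45)]
shell top [([265, 161, 48, 52], 0.92)]
shell side [([295, 214, 41, 52], 0.6), ([302, 304, 77, 71], 0.3)]
gate top [([240, 263, 25, 20], 0.95)]
gate side [([192, 228, 23, 18], 0.52), ([238, 156, 73, 89], 0.52), ([237, 154, 72, 82], 0.3)]
screwdriver top [([190, 154, 68, 23], 0.8)]
screwdriver side [([285, 187, 12, 16], 0.71)]
oiler top [([376, 129, 28, 35], 0.75)]
oiler side [([380, 276, 27, 67], 0.74), ([250, 160, 26, 17], 0.62)]
tube top [([367, 292, 30, 18], 0.66)]
tube side [([170, 303, 24, 55], 0.98), ([238, 152, 72, 85], 0.73), ([285, 182, 8, 28], 0.24)]
```

```bash
python3 - <<'E'
import station
print([n for n in dir(station) if n[0]!='_']); print(getattr(station,'grasp_offset',None))
from h import *
rig,cup=np.load("poses.npy"); ct,cs=[station.get_calibration(n) for n in("top","side")]
def back(cal,u,z):
    d=np.array(cal["R"]).T@[(u[0]-cal["cx"])/cal["fx"],(u[1]-cal["cy"])/cal["fy"],1]; o=-np.array(cal["R"]).T@cal["t"]
    return o+d*(z-o[2])/d[2]
inv=lambda w:(w-[rig[0],rig[1],0])@Rz(rig[2])
print("plate front rig frame",[inv(back(cs,(195+a/6,105+b/6),5)).round() for a,b in((92,540),(430,560),(485,335))])
print("shell",inv(back(ct,(265,160),70)).round(), [inv(back(ct,u,70)).round() for u in((243,159),(264,138),(288,158),(270,178))])
print("gate",[inv(back(ct,u,18)).round() for u in((227,253),(251,253),(250,268),(228,270))])
print("grip",flat([0,-67.5,85],cup))
# verify overlay
for n,c in(("top",ct),("side",cs)):
    im=cv2.imread(f"pics/{n}0.png"); im=cv2.resize(im,None,fx=1.5,fy=1.5)
    tgt=[*rig]; e=flat([0,-119.2,0],rig)[0]; tgt[:2]=e[:2]
    P=[flat([(sx*39,sy*62.5,z) for sx,sy in((1,1),(-1,1),(-1,-1),(1,-1))],p) for p in(cup,tgt) for z in(0,40)]
    P.append(deckpts([(25,-85,0),(-25,-85,0),(-25,0,0),(25,184,0)],rig))
    for q in P: cv2.polylines(im,[np.int32((proj(c,q)+.5)*1.5)],True,(255,0,255),1)
    cv2.imwrite(f"pics/ov_{n}.png",im)
E
```

```text
['Unreachable', 'get_calibration', 'get_image', 'get_obs', 'goto', 'grasp_offset', 'grip', 'move_j', 'move_l', 'regions_of', 'sign_off', 'solve_ik', 'spot_in', 'wait']
18.700000000000003
plate front rig frame [array([-104.,  -15.,    5.]), array([ 40., -13.,   5.]), array([ 42., 183.,   5.])]
shell [ 112. -118.   70.] [array([ 95., -71.,  70.]), array([159., -96.,  70.]), array([ 136., -165.,   70.]), array([  77., -144.,   70.])]
gate [array([-112., -116.,   18.]), array([ -91., -167.,   18.]), array([-123., -177.,   18.]), array([-146., -133.,   18.])]
grip [[ 521.12741126 -323.6730434    85.        ]]
```

View pics/ov_top.png

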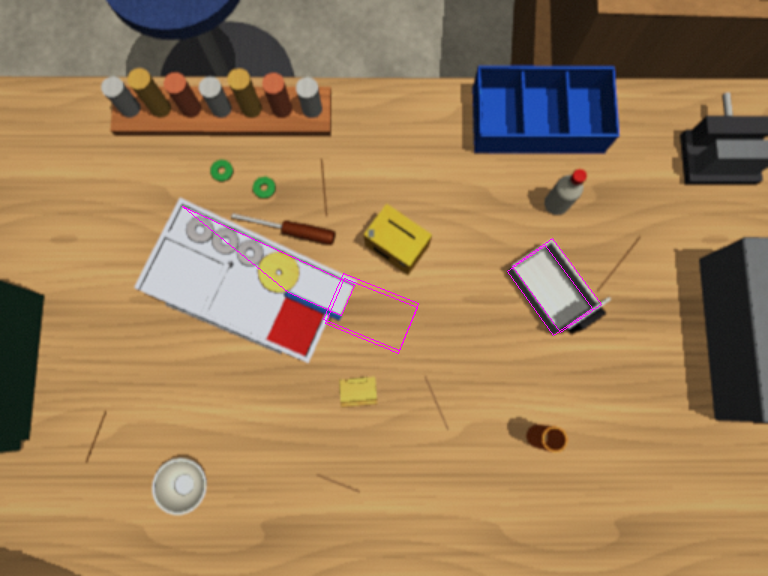

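View pics/ov_side.png

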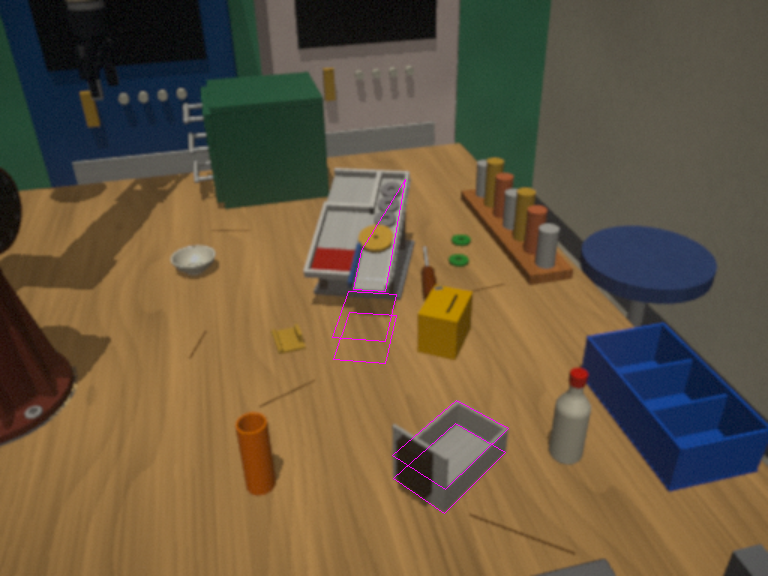

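Candidates: the cup is the only oblong steel cup (top (370,190)); the grey washers are at top (133,153), (150,161), (168,170), with green look-alikes at (148,114) and (176,125). The slug is the brass disc at (185,181), and the brass gate at (238,260) isn't it. The cup crop shows the black grip and tall back, and the model overlays agree within about 1 px.

```bash
python3 - <<'E'
from station import *
from h import *
rig,cup=np.load("poses.npy")
cup[2]=(cup[2]+np.pi)%(2*np.pi)-np.pi; rig[2]=(rig[2]+np.pi)%(2*np.pi)-np.pi; np.save("poses.npy",[rig,cup])
g=flat([0,-67.5,85],cup)[0]; yaw=90+np.degrees(cup[2])
o=get_obs(); move_l(o["tcp_pos"]+[0,0,50],speed=200)
print(solve_ik([g[0],g[1],200],[180,0,yaw]))
goto([g[0],g[1],200],[180,0,yaw])
o=get_obs(); im=get_image("wrist"); c=wristcal(get_calibration("wrist"),o["tcp_pos"],o["ee_rot"])
print(o["t"],o["tcp_pos"],o["ee_rot"])
P=flat([(39,62.5,40),(-39,62.5,40),(-39,-58.5,40),(39,-58.5,40)],cup);Q=flat([(39,-58.5,86),(-39,-58.5,86),(-22,-62.5,85),(-22,-76.5,85),(22,-76.5,85),(22,-62.5,85)],cup)
im=np.ascontiguousarray(im[:,:,::-1]); cv2.imwrite("pics/w1raw.png",im)
for q in(P,Q): cv2.polylines(im,[np.int32(proj(c,q)+.5)],True,(255,0,255),1)
cv2.imwrite("pics/w1.png",im)
E
```

```text
[-3.83965509e+01  1.26136607e+01  9.56888323e+01 -2.54444375e-14
  7.16975070e+01 -7.24006041e+01]
4.95 [ 521.53733546 -323.03395895  200.08250384] [ 1.79997585e+02 -1.38050570e-02  3.40651515e+01]
```

View pics/w1.png

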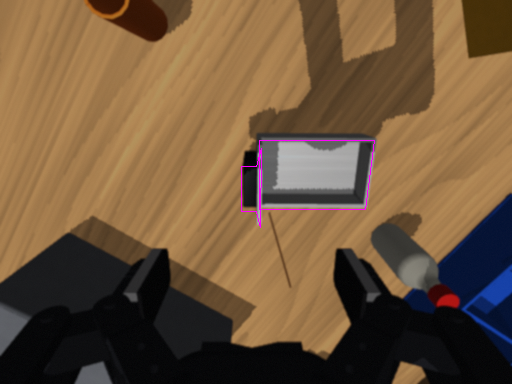

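```bash
python3 - <<'E'
import cv2
t=cv2.imread("pics/w1raw.png")
cv2.imwrite("pics/w1z.png",cv2.resize(t[115:235,230:390],None,fx=5,fy=5,interpolation=cv2.INTER_CUBIC))
E
```

```text
(no output)
```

View pics/w1z.png

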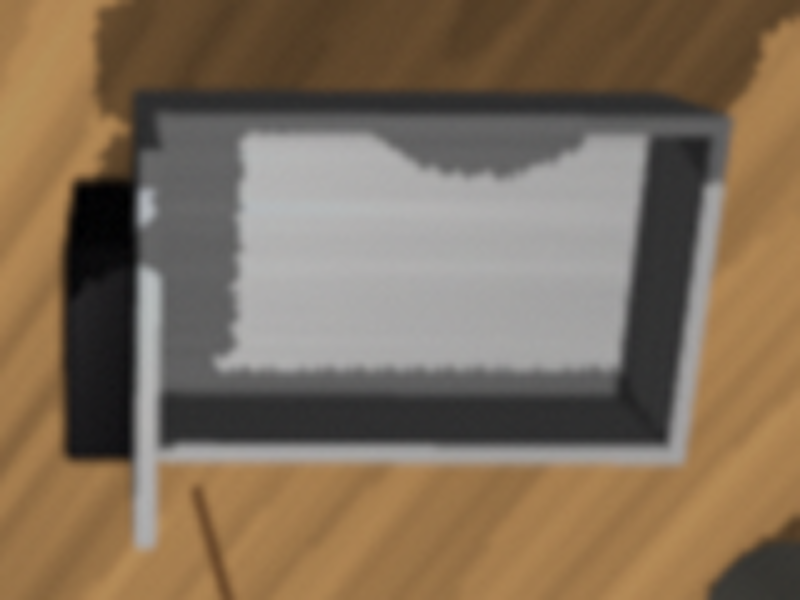

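```bash
python3 - <<'E'
from station import *
from h import *
rig,cup=np.load("poses.npy")
c=wristcal(get_calibration("wrist"),[ 521.53733546,-323.03395895,200.08250384],[179.997585,-0.0138,34.065])
P=[(39,62.5,40),(-39,62.5,40),(39,-58.5,86),(39,-62.5,86),(-39,-58.5,86)]
u=np.array([(685,465),(732,115),(158,548),(135,548),(158,150)])/5+[230,115]-.4
print((proj(c,flat(P,cup))-u).round(1).tolist())
p,r=fit(flat,[(c,P,u)],cup);print(p[:2]-cup[:2],np.degrees(p[2]-cup[2]),r.round(1).tolist())
print(flat([[0,-67.5,85]],p),np.degrees(p[2]))
E
```

```text
[[-1.7, 1.6], [-1.6, 2.7], [-1.5, 2.7], [-1.0, 2.7], [-0.7, 3.5]]
[-0.63272607  2.98846328] -0.0627939859493217 [[-0.4, -0.7], [-0.1, 0.1], [-0.4, 0.0], [0.1, 0.0], [0.7, 0.3]]
[[ 520.45334681 -320.62323032   85.        ]] -56.05874077916437
```

```bash
python3 - <<'E'
from station import *
from h import *
rig,cup=np.load("poses.npy")
cup[:2]+=[-.3,1.5]; np.save("poses.npy",[rig,cup])
g=flat([0,-67.5,85],cup)[0]; yaw=90+np.degrees(cup[2])
move_l([g[0],g[1],110],[180,0,yaw],speed=250)
move_l([g[0],g[1],45],[180,0,yaw],speed=120)
o=get_obs();print(o["tcp_pos"],o["wrist_force"])
grip(14,40)
o=get_obs();print(o["grip_width"],o["tcp_pos"],o["wrist_force"])
move_l([g[0],g[1],75],[180,0,yaw],speed=100)
o=get_obs();print(o["t"],o["grip_width"],o["tcp_pos"],o["wrist_force"],o["moment"])
for n in("side","top"): cv2.imwrite(f"pics/{n}2.png",get_image(n)[:,:,::-1])
E
```

```text
[ 521.58990587 -322.7736912    45.97493801] [ 0.21518412 -0.15886882 -0.89814198]
17.47191348809888 [ 521.17536617 -322.32747749   45.39304678] [0.89433404 0.14438367 1.65671288]
7.275 17.552824791553082 [ 521.03411966 -322.42542424   75.55222349] [-0.54343383 -0.12778008 -1.75697328] [-0.04094319  0.09453846  0.01616394]
```

View pics/side2.png

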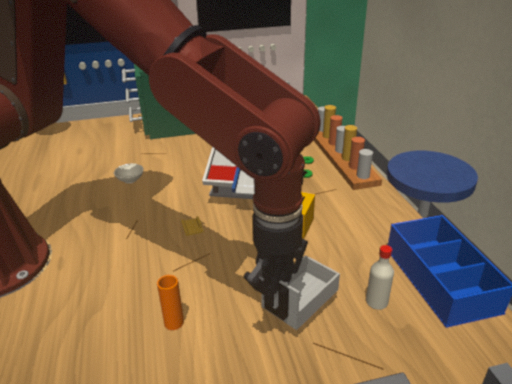

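```bash
python3 - <<'E'
from station import *
from h import *
rig,cup=np.load("poses.npy")
yaw=90+np.degrees(rig[2])
o=get_obs();p=o["tcp_pos"]
move_l([p[0],p[1],165],speed=250)
g=flat([0,-178-67.5,0],rig)[0]
goto([g[0],g[1],165],[180,0,yaw])
move_l([g[0],g[1],52],speed=200)
o=get_obs();print(o["t"],o["tcp_pos"],o["ee_rot"],o["grip_width"])
cv2.imwrite("pics/w3.png",get_image("wrist")[:,:,::-1])
for n in("side","top"): cv2.imwrite(f"pics/{n}3.png",get_image(n)[:,:,::-1])
np.save("w3.npy",np.r_[o["tcp_pos"],o["ee_rot"]])
E
```

```text
9.4417 [ 488.80895589 -117.90810033   52.73890193] [1.79896974e+02 1.01581585e-03 6.76295527e+01] 17.599760934210913
```

View pics/w3.png

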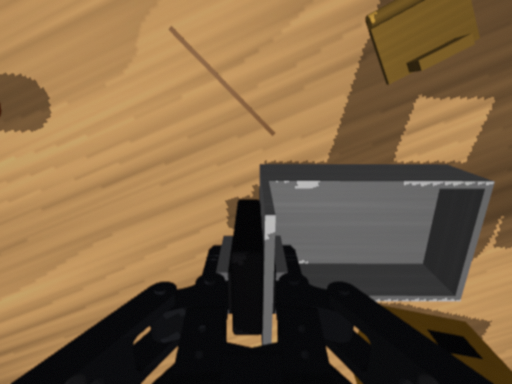

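View pics/side3.png

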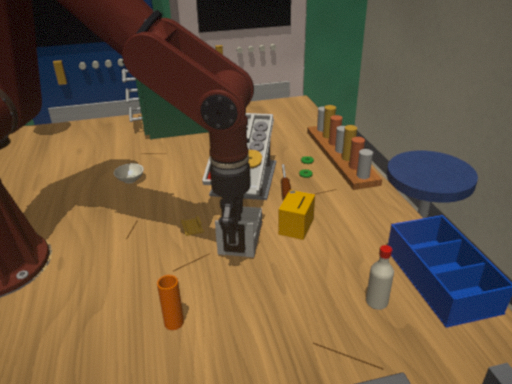

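View pics/top3.png

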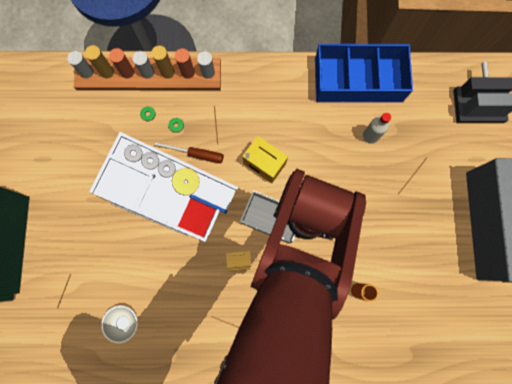

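```bash
python3 - <<'E'
import cv2
t=cv2.imread("pics/top3.png")
cv2.imwrite("pics/t3z.png",cv2.resize(t[170:250,180:310],None,fx=6,fy=6,interpolation=cv2.INTER_CUBIC))
t=cv2.imread("pics/w3.png")
cv2.imwrite("pics/w3z.png",cv2.resize(t[150:350,220:512],None,fx=2.7,fy=2.7,interpolation=cv2.INTER_CUBIC))
E
```

```text
(no output)
```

View pics/t3z.png

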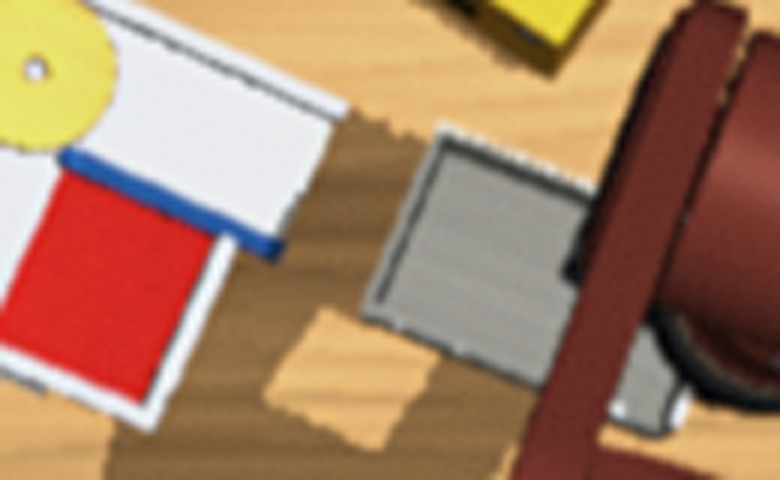

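View pics/w3z.png

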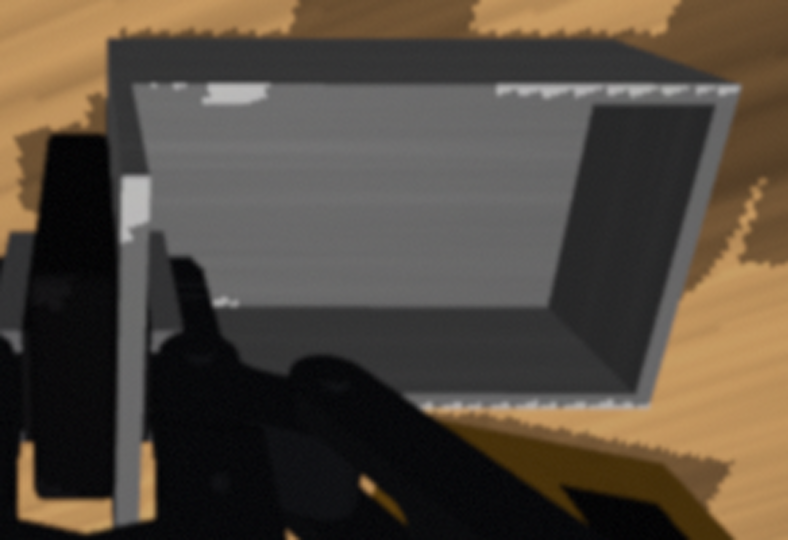

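```bash
python3 - <<'E'
from station import *
from h import *
rig,cup=np.load("poses.npy")
w=np.load("w3.npy"); cw=wristcal(get_calibration("wrist"),w[:3],w[3:]);ct=get_calibration("top")
m=lambda P,p: flat(np.array(P,float)+[0,0,7.3],p)
Pt=[(39,62.5,40),(-39,62.5,40)]; ut=np.array([(440,122),(365,312)])/6+[180,170]-.4
Pw=[(-39,62.5,40),(39,62.5,40),(-39,-62.5,86),(-39,-58.5,86)];uw=np.array([(742,88),(650,407),(120,175),(150,175)])/2.7+[220,150]-.3
x0=[*w[:2],rig[2]]
for obs in([(ct,Pt,ut)],[(cw,Pw,uw)],[(ct,Pt,ut),(cw,Pw,uw)]):
    p,r=fit(m,obs,x0)
    d=(np.r_[p[:2],0]-[rig[0],rig[1],0])@Rz(rig[2]); print("cup in rig",d[:2].round(1),np.degrees(p[2]-rig[2]).round(2),r.round(1).tolist())
E
```

```text
cup in rig [   3.8 -180.4] 1.14 [[-0.0, 0.0], [0.0, -0.0]]
cup in rig [   0.6 -177.4] -0.29 [[-1.5, -1.1], [-1.7, -0.2], [1.2, 0.2], [0.4, 0.2]]
cup in rig [   0.7 -177.5] -0.37 [[-1.0, 0.3], [-1.9, -0.0], [-1.7, -0.9], [-2.0, -0.0], [1.0, 0.2], [0.2, 0.2]]
```

```bash
python3 - <<'E'
from station import *
from h import *
rig,cup=np.load("poses.npy")
yaw=90+np.degrees(rig[2])
g=flat([-1,-119-67.5,0],rig)[0]
move_l([g[0],g[1],51],[180,0,yaw],speed=80)
print(get_obs()["wrist_force"])
move_l([g[0],g[1],45.2],speed=40)
o=get_obs();print(o["tcp_pos"],o["wrist_force"])
grip(60)
o=get_obs();print(o["grip_width"],o["wrist_force"])
move_l([g[0],g[1],170],speed=200)
o=get_obs();print(o["t"],o["tcp_pos"],o["ee_rot"]);np.save("w4.npy",np.r_[o["tcp_pos"],o["ee_rot"]])
for n in("side","top","wrist"): cv2.imwrite(f"pics/{n}4.png",get_image(n)[:,:,::-1])
E
```

```text
[-0.52928755  0.15247488 -2.14575872]
[509.57172783 -62.36474856  45.36132521] [ 0.19366008 -0.69790443 -0.74387002]
59.89400109970561 [-0.69840837  0.68570556  0.58609372]
12.0333 [508.18400236 -61.50503598 168.92492425] [-1.79894393e+02  1.42809649e-02  6.77076846e+01]
```

View pics/wrist4.png

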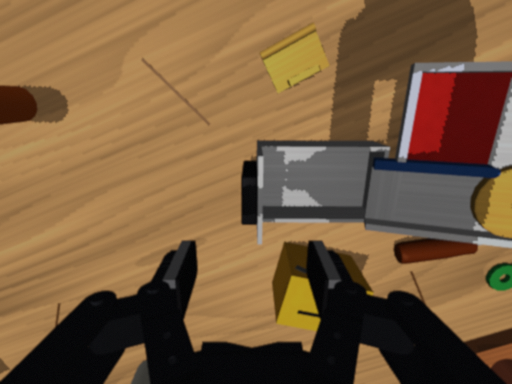

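View pics/side4.png

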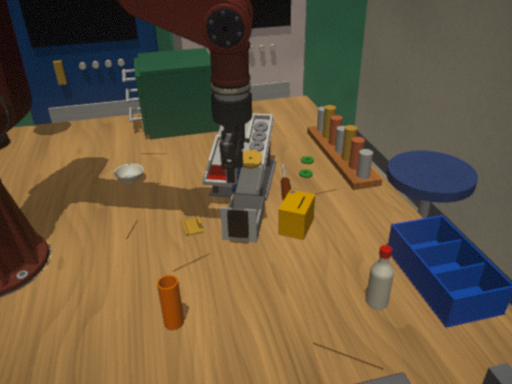

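View pics/top4.png

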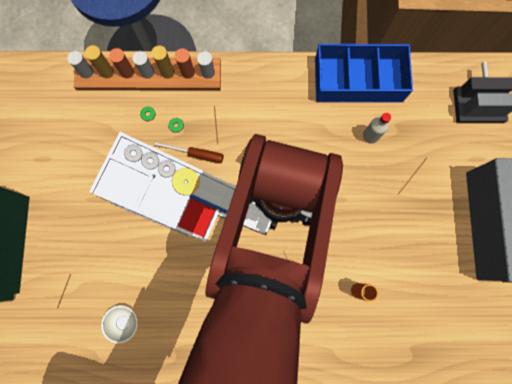

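```bash
python3 - <<'E'
import cv2
t=cv2.imread("pics/wrist4.png")
cv2.imwrite("pics/w4z.png",cv2.resize(t[120:260,235:395],None,fx=5,fy=5,interpolation=cv2.INTER_CUBIC)[:600])
cv2.imwrite("pics/w4y.png",cv2.resize(t[50:260,350:512],None,fx=4,fy=4,interpolation=cv2.INTER_CUBIC)[200:])
E
```

```text
(no output)
```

View pics/w4z.png

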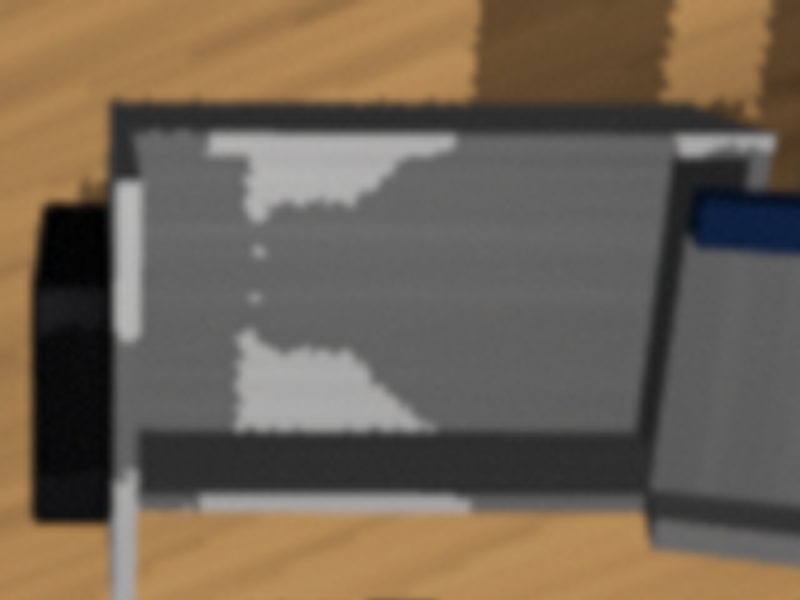

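View pics/w4y.png

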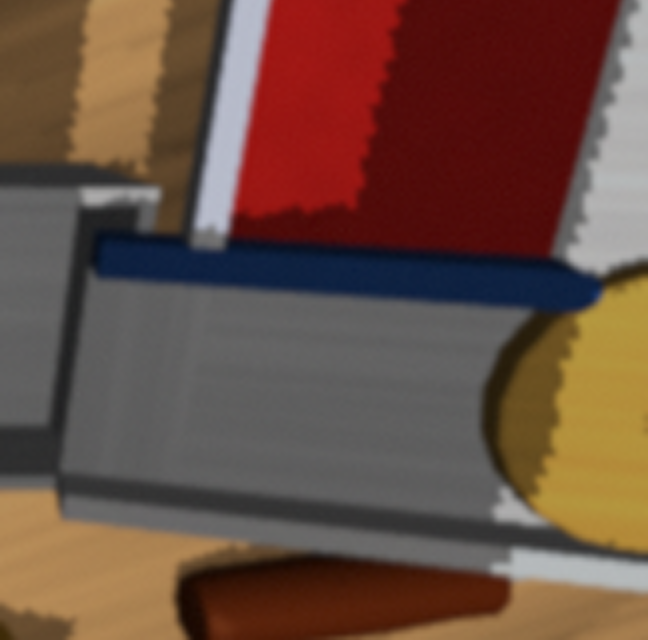

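```bash
python3 - <<'E'
from station import *
from h import *
rig,cup=np.load("poses.npy")
w=np.load("w4.npy"); cw=wristcal(get_calibration("wrist"),w[:3],w[3:])
P=[(25,-85,0),(25,-85,14),(-33,-85,14),(-25,-85,14),(-29,4,14)]
u=np.array([(62,475),(65,497),(97,243),(112,278),(602,290)])/4+[350,100]-.4
print((proj(cw,deckpts(P,rig))-u).round(1).tolist())
p,r=fit(deckpts,[(cw,P,u)],rig); print("rig shift in rig frame",((p-rig)*[1,1,0])@Rz(rig[2]),np.degrees(p[2]-rig[2]),r.round(1).tolist())
Pc=[(-39,62.5,40),(-39,-62.5,86),(-39,-58.5,86)];uc=np.array([(777,133),(115,180),(142,180)])/5+[235,120]-.4
q,r=fit(flat,[(cw,Pc,uc)],[*flat([0,-119,0],rig)[0][:2],rig[2]])
for g in(rig,p): print("cup in rig",((q-g)*[1,1,0])@Rz(g[2]),np.degrees(q[2]-g[2]))
print(r.round(1).tolist()); np.save("rigw.npy",p)
E
```

```text
[[-4.4, -0.6], [-4.1, -0.0], [-3.6, 0.6], [-8.6, 1.1], [-6.1, 1.0]]
rig shift in rig frame [-0.64311413  4.18285709  0.        ] 0.13891273230003068 [[0.1, -1.0], [0.7, -0.4], [1.3, 0.1], [-3.7, 0.6], [-0.5, 0.2]]
cup in rig [  -0.72114198 -117.71979609    0.        ] -0.16837135287033345
cup in rig [  -0.37357843 -121.90210573    0.        ] -0.30728408517036415
[[-1.2, -0.1], [0.5, -0.0], [0.2, 0.0]]
```

```bash
cat > d.py <<'E'
from h import *
rig0=np.load("poses.npy")[0]; rw=np.load("rigw.npy"); RIG=(rig0+rw)/2
def tool(x,y,z):
    p=deckpts([x,y,z],RIG)[0]
    Rd=Rz(RIG[2])@Rn.from_euler("x",T).as_matrix()
    Rt=Rd@np.array([[0,1,0],[1,0,0],[0,0,-1.]])
    return p,Rn.from_matrix(Rt).as_euler("xyz",degrees=True)
def indeck(w):
    return ((np.array(w)-[RIG[0],RIG[1],0])@Rz(RIG[2])-[0,0,85])@Rn.from_euler("x",T).as_matrix()
E
python3 - <<'E'
from station import *
from d import *
grip(0)
p,r=tool(11,-40,70); print(p,r,solve_ik(p,r))
goto(p,r)
p,_=tool(11,-40,25); move_l(p,r,speed=150)
o=get_obs();print(o["t"],indeck(o["tcp_pos"]),o["ee_rot"],o["grip_width"],o["joint_pos"])
for n in("side","top","wrist"): cv2.imwrite(f"pics/{n}5.png",get_image(n)[:,:,::-1])
E
```

```text
[569.57520506  54.82755406 141.21965474] [180.         -16.04281826  67.77727353] [ -9.92940194   8.3690034  108.91250616  18.07834987  60.47471675
 -86.36333868]
13.8167 [ 10.98276518 -40.46269823  25.22797146] [-179.98030553  -16.01310734   67.75625983] -0.05119295659872787 [ -8.6717091   12.38946975 109.6054579   18.95358135  55.67382973
 -86.86690474]
```

View pics/wrist5.png

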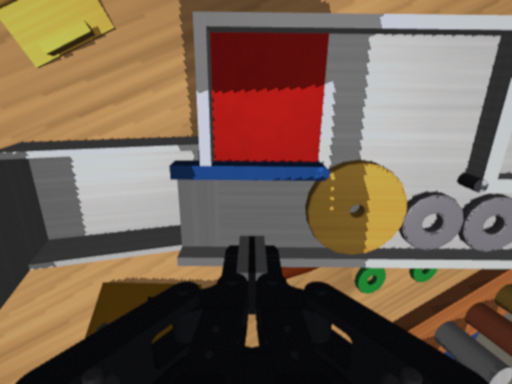

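```bash
python3 - <<'E'
import cv2
t=cv2.imread("pics/side5.png")
cv2.imwrite("pics/s5z.png",cv2.resize(t[95:245,180:310],None,fx=4,fy=4,interpolation=cv2.INTER_CUBIC))
E
```

```text
(no output)
```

View pics/s5z.png

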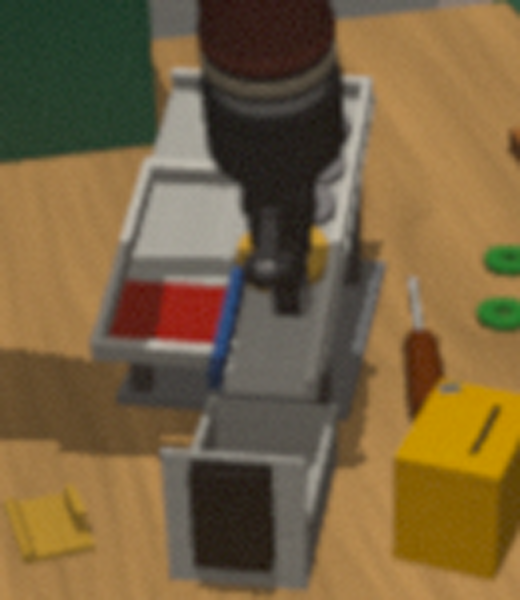

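```bash
python3 - <<'E'
from station import *
from d import *
o=get_obs(); cw=wristcal(get_calibration("wrist"),o["tcp_pos"],o["ee_rot"])
t=cv2.imread("pics/wrist5.png"); k=4; ox,oy=165,140
z=cv2.resize(t[oy:oy+140,ox:ox+200],None,fx=k,fy=k,interpolation=cv2.INTER_CUBIC)
for L in([(25,-85,0),(25,60,0)],[(25,-85,14),(25,60,14)],[(-25,-85,14),(-25,0,14)],[(-33,-85,14),(-33,0,14)],[(-25,-85,0),(25,-85,0)],[(0,-34,0),(0,-46,0),(22,-46,0),(22,-34,0)]):
    u=(proj(cw,deckpts(L,RIG))-[ox,oy]+.5)*k
    cv2.polylines(z,[np.int32(u)],False,(255,0,255),1)
a=np.linspace(0,6.3,60); u=(proj(cw,deckpts(np.c_[-5+30*np.cos(a),24+30*np.sin(a),0*a+10],RIG))-[ox,oy]+.5)*k
cv2.polylines(z,[np.int32(u)],True,(255,0,255),1)
cv2.imwrite("pics/w5z.png",z)
E
```

```text
(no output)
```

View pics/w5z.png

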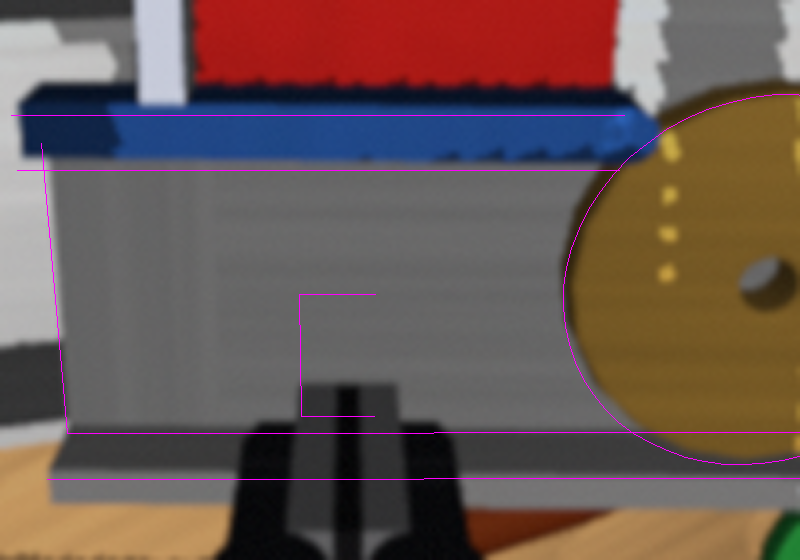

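```bash
cat > push.py <<'E'
import sys
from station import *
from d import *
x,z=11,3
def step(y,sp=40):
    p,r=tool(x,y,z); move_l(p,r,speed=sp)
    o=get_obs(); print(round(o["t"],2),indeck(o["tcp_pos"]).round(1),o["wrist_force"].round(1))
def pic(n): cv2.imwrite(f"pics/{n}.png",get_image("wrist")[:,:,::-1])
E
python3 - <<'E'
from push import *
step(-40,60); step(-18,60); step(-8); step(4); pic("p1")
E
```

```text
14.48 [ 10.4 -40.2   2.3] [ 0.4 -0.6 -0.3]
15.0 [ 11.1 -17.4   3.2] [ 0.8 -0.7 -0.5]
15.4 [11.  -7.7  3. ] [-0.1 -0.6  0.1]
15.85 [10.8  4.3  2.8] [0.3 0.6 0.2]
```

View pics/p1.png

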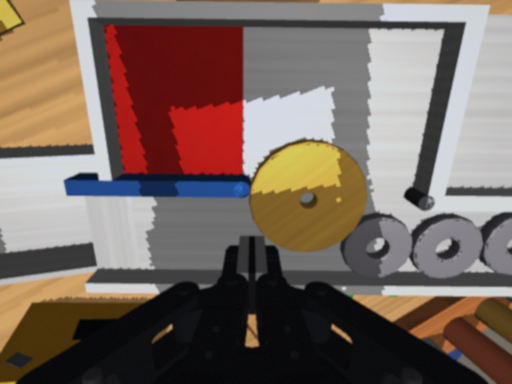

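```bash
python3 - <<'E'
from push import *
step(12); pic("p2")
E
```

```text
16.25 [11.  12.4  3. ] [-0.4  0.3 -0.3]
```

View pics/p2.png

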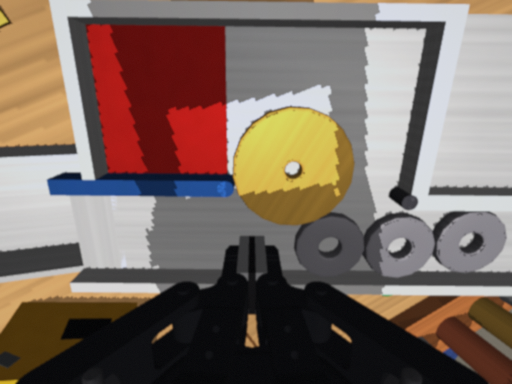

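```bash
python3 - <<'E'
from push import *
step(16); pic("p3")
E
```

```text
16.55 [11.  16.2  3. ] [ 0.1 -0.1  0.5]
```

View pics/p3.png

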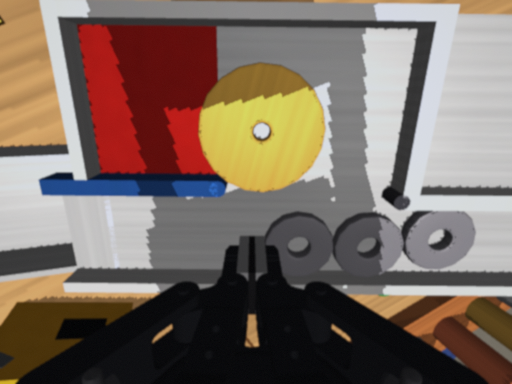

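```bash
python3 - <<'E'
from push import *
wait(0.12); pic("p4")
E
```

```text
(no output)
```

View pics/p4.png

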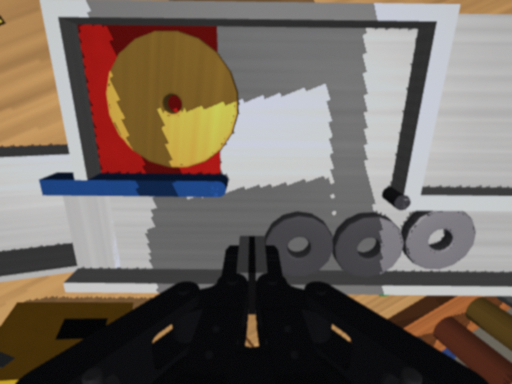

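```bash
python3 - <<'E'
from push import *
wait(0.4); pic("p5")
p,r=tool(x,16,60); move_l(p,r,speed=250)
o=get_obs(); print(round(o["t"],2),indeck(o["tcp_pos"]).round(1),o["wrist_force"].round(1)); pic("p6")
wait(0.8); 
p,r=tool(-10,10,160); move_l(p,r,speed=250)
pic("p7"); cv2.imwrite("pics/side7.png",get_image("side")[:,:,::-1]); print(get_obs()["t"])
E
```

```text
17.59 [12.5 16.9 62. ] [-0.1 -0.2  0.4]
19.1
```

View pics/p7.png

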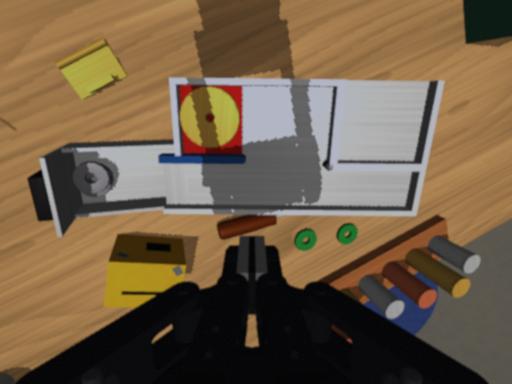

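View pics/p6.png

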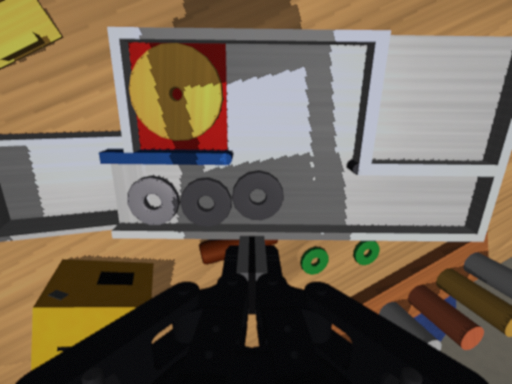

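View pics/side7.png

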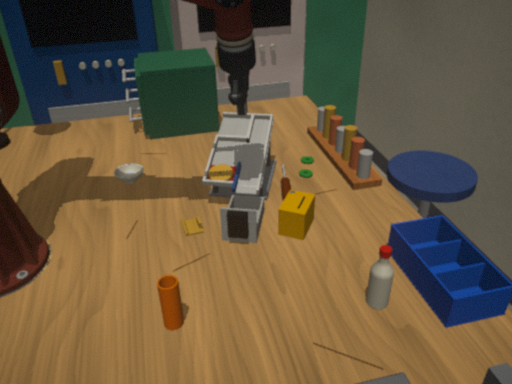

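```bash
python3 - <<'E'
from station import *
from h import *
rig=np.load("poses.npy")[0]
g=flat([-40,-125,0],rig)[0]
goto([g[0],g[1],230],[180,0,67.7])
wait(0.3)
a=get_image("wrist")[:,:,::-1]; cv2.imwrite("pics/w8.png",a)
o=get_obs(); cw=wristcal(get_calibration("wrist"),o["tcp_pos"],o["ee_rot"])
u=proj(cw,flat([0,-119,10],rig))[0].astype(int);print(u,o["t"])
a=a[max(0,u[1]-75):u[1]+75,max(0,u[0]-90):u[0]+110]
cv2.imwrite("pics/w8z.png",cv2.resize(a,None,fx=4,fy=4,interpolation=cv2.INTER_CUBIC)[:600,:800])
cv2.imwrite("pics/side8.png",get_image("side")[:,:,::-1])
print([d["score"] for d in regions_of("washer0","wrist")],[np.round(d["extent"]).tolist() for d in regions_of("washer0","wrist")])
E
```

```text
[254 192] 19.9083
[0.77, 0.76, 0.68, 0.66] [[418.0, 270.0, 27.0, 26.0], [472.0, 271.0, 36.0, 24.0], [229.0, 198.0, 20.0, 22.0], [222.0, 194.0, 32.0, 27.0]]
```

View pics/w8.png

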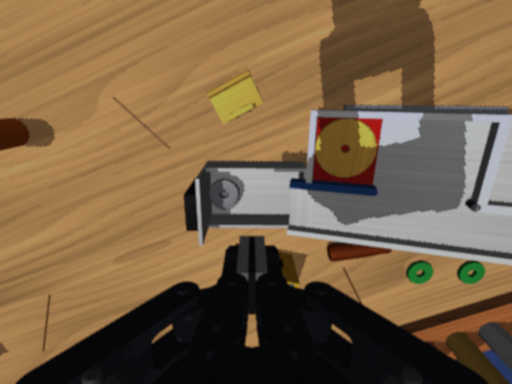

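View pics/w8z.png

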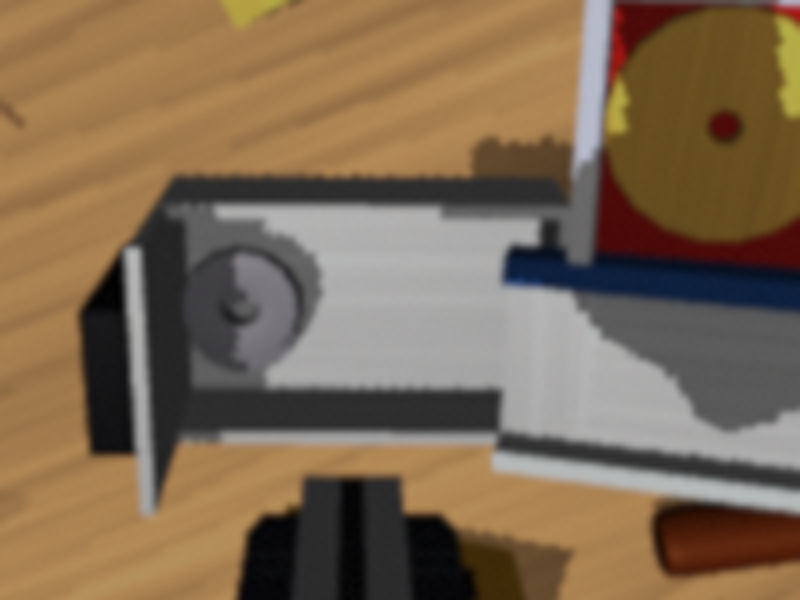

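```bash
python3 - <<'E'
from station import *
from h import *
rig=np.load("poses.npy")[0]
g=flat([40,-135,0],rig)[0]
goto([g[0],g[1],135],[180,0,67.7])
wait(0.2)
a=get_image("wrist")[:,:,::-1]; cv2.imwrite("pics/w9.png",a)
print(get_obs()["t"])
o=get_obs();g=o["tcp_pos"]
move_l([g[0],g[1],260],speed=250)
goto([330,250,320],[180,0,67.7]); wait(.3)
for n in("side","top"): cv2.imwrite(f"pics/{n}9.png",get_image(n)[:,:,::-1])
t=cv2.imread("pics/top9.png"); cv2.imwrite("pics/t9z.png",cv2.resize(t[120:280,80:300],None,fx=3.6,fy=3.6,interpolation=cv2.INTER_CUBIC))
print(get_obs()["t"])
E
```

```text
20.875
23.3167
```

View pics/w9.png

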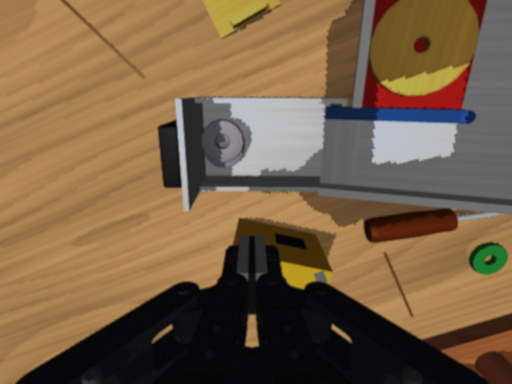

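View pics/t9z.png

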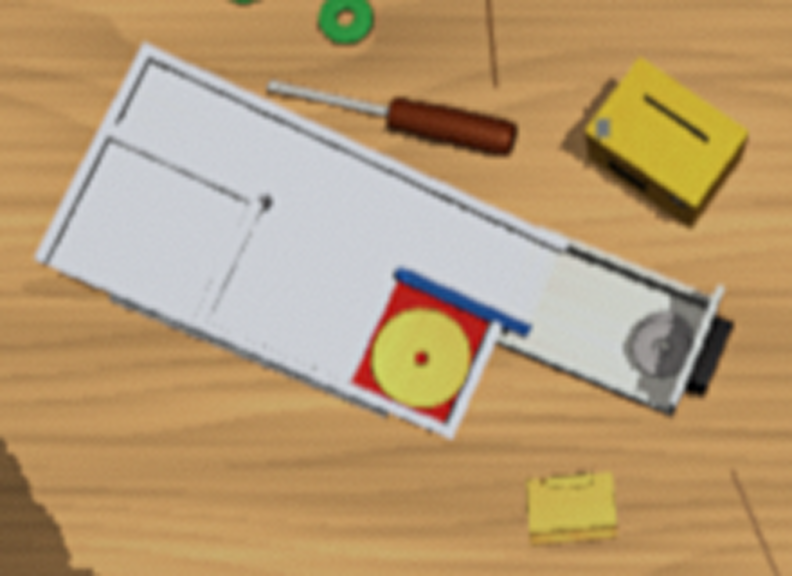

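View pics/side9.png

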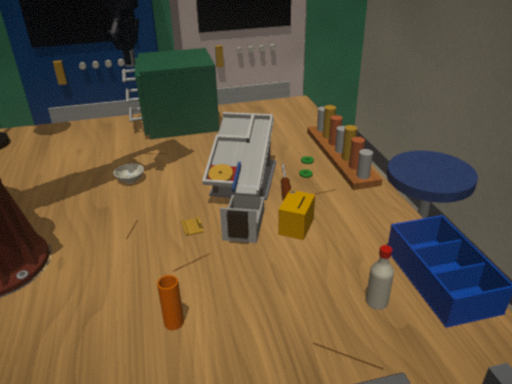

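```bash
python3 - <<'E'
import cv2
t=cv2.imread("pics/w9.png")
cv2.imwrite("pics/w9z.png",cv2.resize(t[85:205,165:345],None,fx=4.4,fy=4.4,interpolation=cv2.INTER_CUBIC))
E
```

```text
(no output)
```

View pics/w9z.png

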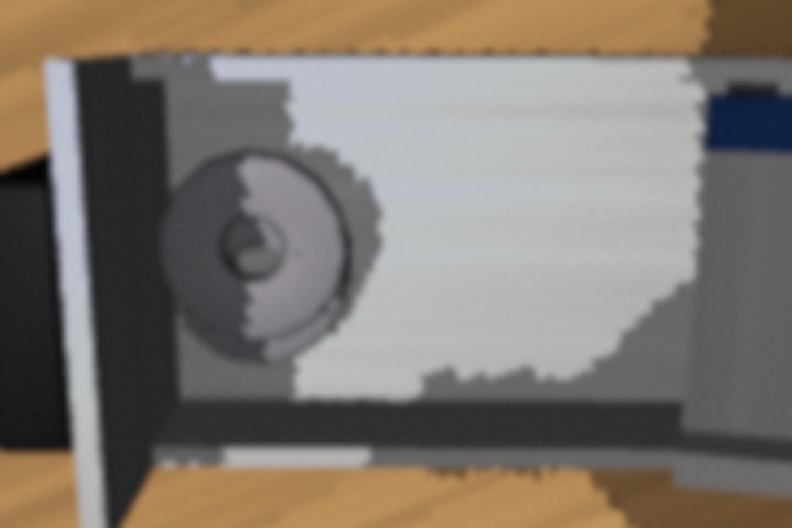

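```bash
python3 - <<'E'
from station import *
from h import *
rig=np.load("poses.npy")[0]; W=get_calibration("wrist")
g8=flat([-40,-125,0],rig)[0];g9=flat([40,-135,0],rig)[0]
c8=wristcal(W,[g8[0],g8[1],230],[180,0,67.7]);c9=wristcal(W,[g9[0],g9[1],135],[180,0,67.7])
cen9=np.array([256,250])/4.4+[165,85]; cen8=np.array([244,308])/4+[164,117]
# relative to cup-known points at height: diameters
for n,c,cen,dpx in(("w8",c8,cen8,120/4),("w9",c9,cen9,190/4.4)):
    for z in(12,20,28):
        f=lambda q:(proj(c,[q[0],q[1],z])-cen).ravel()
        q=least_squares(f,flat([0,-160,0],rig)[0][:2]).x
        e=Rz(rig[2])@[0,19,0]; a=proj(c,[q[0],q[1],z]+e)[0]-proj(c,[q[0],q[1],z]-e)[0]
        print(n,z,"pos rig",((np.r_[q,0]-[rig[0],rig[1],0])@Rz(rig[2]))[:2].round(1),"pred dia px",np.hypot(*a).round(1),"seen",round(dpx,1))
E
```

```text
w8 12 pos rig [   1.8 -158.8] pred dia px 28.6 seen 30.0
w8 20 pos rig [  -1.  -158.1] pred dia px 29.2 seen 30.0
w8 28 pos rig [  -3.8 -157.3] pred dia px 29.9 seen 30.0
w9 12 pos rig [  -2.4 -159.8] pred dia px 41.2 seen 43.2
w9 20 pos rig [  -3.7 -159.1] pred dia px 42.5 seen 43.2
w9 28 pos rig [  -5.  -158.3] pred dia px 43.8 seen 43.2
```

```bash
python3 -c "
from station import *
o=get_obs();print(o['t'],o['tcp_pos']);print(sign_off())"
```

```text
23.3167 [330.31071232 249.7851558  319.93524668]
the job is handed in; nothing more can be done
None
```

I stood the cup under the open end of the slide, low end first. Then I pushed the slug up along the right wall until it went over the blue divider into the red pocket, and lifted the finger so the three washers ran down into the cup. I handed the job in at 23.3 s.

**Last checks:**
- **Slug and slide:** the slug lies flat in the red pocket and the lane is empty.
- **Washers:** they lie stacked at the cup's back end. I only saw the edges of two. The height of the top one (about 28 mm) fits a stack of three, and no washer shows anywhere else.
- **Bystanders:** the shell, gate, screwdriver, bottle, tube and green rings look unmoved in the pictures.
- **Robot:** the arm is clear of everything, and the wrist forces I read stayed below about 3 N.

**One disagreement:** the fixed cameras and the wrist camera placed the rig about 4 mm apart along the slide. That puts the cup 22 to 26 mm in under the slide, inside the 20 to 30 mm asked for either way.

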